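# Roll-check two dowels on the flat plate

## Task

Two short dowels lie on the steel checking plate, one straight and one bowed. Roll the straight one along the plate, without lifting it off, until it rests along the stop bar at the far edge; lay the bowed one, which would wobble, in the plywood scrap tray.

Things in the scene. Friction and masses are not known exactly. Their poses are not given: they have to be found in the camera images.
- straight_center (a point): Centre of the straight wooden dowel: 30 mm diameter, 110 mm long, flat ends, 0.1 kg, lying on the plate free to roll, centre 15 mm above the plate's top. Own y runs along its length; x and z turn with it as it rolls. A slow push from behind at mid-height, with fingertips spread along its length, rolls it; it stops soon after the push ends.
- bowed_center (a point): Middle of the bowed wooden dowel, inside the wood: 30 mm diameter, 110 mm long, flat ends, 0.1 kg, bent so that its middle stands 14 mm out from the line of its ends. It lies on its side, bend level, centre 15 mm above the plate's top: own y along its length, own x to the outside of the bend, z up. Can be pinched across its middle, along x.
- plate_stop (a point): Middle of the stop bar's near face, at the plate's top (15 mm above the bench). x points towards the bar, y along it, z up. The fixed steel plate's free surface spans x -185 to 0, y -135 to 135 mm from here; the bar rises 20 mm along the whole far edge. The dowels start side by side, lengths about along y, near x = -145, y = 69 and -69 mm, either on either side.
- tray_in (a point): Centre of the inner floor of the fixed, empty plywood scrap tray, right of the plate: outside 190 mm (own x) by 150 mm (own y), walls 6 mm thick, rims 32 mm above the bench, floor 6 mm above the bench; z up.
Not all that is in view belongs to the job. What is shaped like the part that bears straight_center but pink is not meant.

How it is judged:
By the outcome, as a careful person would: the job done as asked, in the order asked, and still so for the second after the job is handed in, with the robot touching nothing.
It also fails if it takes over 51 s, if anything falls off the work surface, if the arm or the gripper's body presses on something with over 40 N, if the wrist force passes 120 N, or if a joint passes its speed limit or range.

## Robot

A 6-joint arm with a two-finger parallel gripper is mounted at the origin on the work surface; the furniture and walls round the work are solid. World frame = base frame: x ahead of the robot, y to its left, z up, the work surface at z = 0. Lengths are in m, angles in rad, forces in N, time in s.
With the tool pointing down it reaches from about 0.25 to 0.775 m from the base axis. Payload 4 kg.
Tool frame: the origin (TCP) lies at the very end of the fingers, on their centre line; the grasp point (between the pads) lies 19 mm behind it; z points along the fingers, y is the direction in which the jaws open and shut (so a half turn about z gives the same grasp; the last joint's range is limited). The gripper opens to 94 mm and grips with 3 to 60 N. Pads are 16 mm wide; open, the fingers measure 119 mm over their backs; the gripper's body (75 mm by 177 mm) begins 78 mm behind the grasp point.
Start: joints at [-1.346, 0.087, 1.371, -0, 1.684, -0.103], TCP at [0.177, -0.521, 0.206] pointing down, gripper open.
Joint ranges: [-3.1, 3.1], [-0.76, 2.03], [0.27, 2.55], [-1.08, 4.22], [0.17, 2.65], [-2.57, 2.57]. Speed limits (rad/s): [2.79, 2.79, 3.14, 3.14, 3.14, 3.14].

## Interface

Orientations are given as [roll, pitch, yaw] about the fixed x, y, z axes, in that order (R = Rz(yaw) Ry(pitch) Rx(roll)).
In Python, from bench import robot, snapshot, calibration gives the robot as it stands. The module is installed in compiled form; this text tells all that it offers.
- The arm moves only by the tool servo_tool, never from a script. Its argument "series" is text: rows parted by semicolons, each of 5 numbers parted by spaces: the closure, from -1 (fully open) to 1 (shut), then the shift along the tool's x, y, z in cm, then the turn about the tool's z in rad. A call has 1 to 20 rows; each row is the pose to reach, as a shift and turn from the pose commanded when the call began, along the tool's axes at that moment; what a row does not reach only later rows make up. A row lasts 1/12 s, in which the tool goes at most 41.7 mm and 7.16 degrees, less where a joint would pass 70% of its speed; a pose out of reach is approached as far as the arm can. A call with a gripper value outside its range is refused whole. The fingers move at their own pace and stop on an object; the grip force is fixed at half the most. Time passes only in rows, so rows that repeat a pose let the fingers close. It gives the time, the measured TCP pose, the force and the opening at its end, in the units of the state.
- robot.get_obs(): the state, without advancing time (a new reading comes with each control period).
- snapshot(name): name is "scene" or "top" or "wrist"; returns (picture, depth): 420x560x3 uint8, red, green, blue; 420x560 float32, m along the optical axis (not along the pixel's ray), 0 where there is no reading.
- calibration(name): a dict with "fx", "fy", "cx", "cy" (pixels), "rvec" (rotation vector, rad) and "tvec" (3), from world to camera coordinates, as OpenCV has them; the wrist camera has in their place "tool_from_camera" (4x4, takes a point from camera to tool coordinates, whose origin is the TCP and whose axes are the flange's). Camera axes: x right, y down, z forward; pixel columns grow to the right and rows downward; lengths in m; the calibration is good to about 2 mm. The wrist camera is an equidistant fisheye: a pixel r from the principal point sees the ray r / f radians off the axis. A picture is of the moment at which its call begins: read the wrist's pose just before it. calibration takes no time and is no camera call.
- robot.close_job(): hands the job in, once; it reports no verdict.
The state is a dict: "time": time; "joint_positions": joint angles; "qvel": joint speeds; "joint_torque": joint torques, N m; "tool_pos": TCP position; "ee_rot": TCP orientation; "wrist_force": force on the tool from outside, world axes, zero at the start; "wrist_torque": the same for the moment, N m; "width": finger opening in m.
Only numpy, scipy, OpenCV 4.12 (cv2) and the standard library are available. Lean on these libraries where they do the work, as an engineer would, in place of code of your own. Each camera call takes 0.05 s, during which the arm holds its last target. There are 200 camera calls.

## Working session

There is one attempt and no reset: what is moved stays moved. The work goes in short steps, Python scripts to look and compute and a tool call to move; the robot and the scene stay as the last step left them, time stands still between calls to the robot, and variables do not carry over. Pictures are saved under pics/ and viewed, about 8 in all and at most 12, crops included, and the job is handed in when it is done.

Besides the shell and the picture viewer there is one more tool, called after "Request:" as name(argument=value, ...) on one line, values as JSON. servo_tool: Moves the arm, as the interface text tells. Its arguments: {"type":"object","properties":{"series":{"type":"string"}},"required":["series"]}

```bash
mkdir -p pics
cat > h.py <<'E'
import numpy as np, cv2
from bench import robot, snapshot, calibration
from scipy.spatial.transform import Rotation as R
def save(n,im): cv2.imwrite('pics/'+n,im[...,::-1])
def cam(name):
    c=calibration(name); return c,R.from_rotvec(np.ravel(c['rvec'])).as_matrix(),np.ravel(c['tvec'])
def onplane(name,uv,z):
    c,M,t=cam(name); uv=np.atleast_2d(uv).astype(float)
    d=np.c_[(uv[:,0]-c['cx'])/c['fx'],(uv[:,1]-c['cy'])/c['fy'],np.ones(len(uv))]@M
    o=-M.T@t; return o+d*((z-o[2])/d[:,2])[:,None]
def cloud(name,dep):
    c,M,t=cam(name); v,u=np.indices(dep.shape)
    p=np.stack([(u-c['cx'])/c['fx']*dep,(v-c['cy'])/c['fy']*dep,dep],-1)
    return (p-t)@M
E
python3 - <<'E'
from h import *
for n in('top','scene'):
    p,d=snapshot(n); save(n+'0.png',p); np.savez(n+'0.npz',p=p,d=d)
    c,M,t=cam(n); print(n,-M.T@t,c['fx'])
print(robot.get_obs())
E
```

```text
top [ 0.24852918 -0.01746641  1.49807093] 478.9179987714349
scene [-0.37391101  0.43575738  0.96898622] 463.3855705403465
{'time': 0.1, 'joint_positions': array([-1.34608399e+00,  8.78716576e-02,  1.37206627e+00, -1.83987153e-05,
        1.68360759e+00, -1.03085564e-01]), 'qvel': array([-0.00087606, -0.000828  , -0.00105768,  0.00256696, -0.00045887,
       -0.00052848]), 'joint_torque': array([ 2.07704958e-03, -3.41250479e+01, -3.03303266e+01,  7.19331927e-02,
        3.03717703e-02, -8.99475958e-05]), 'tool_pos': array([ 0.17696548, -0.52023865,  0.20444508]), 'ee_rot': array([-3.13964827e+00, -1.82767455e-04,  3.27795668e-01]), 'wrist_force': array([ 0.03892282, -0.44232979, -1.0237929 ]), 'wrist_torque': array([ 0.0060167 , -0.01659142,  0.01052668]), 'width': 0.09370001927484668}
```

View pics/top0.png

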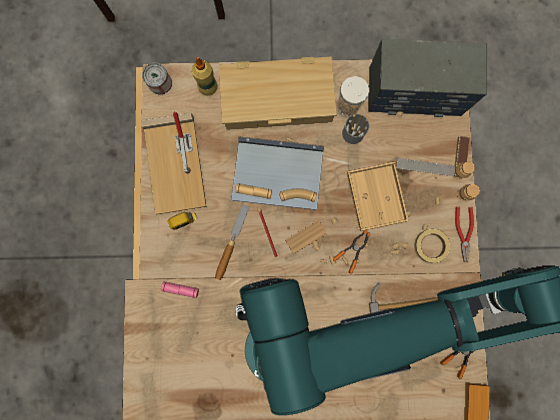

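View pics/scene0.png

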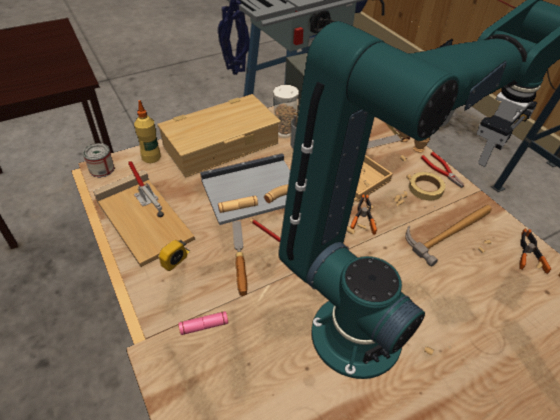

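Top view: candidates are the straight dowel (254,190), the bowed dowel (297,195), and the pink lookalike (180,290), which is off the plate. The stop bar runs from (237,141) to (323,150), and the tray is near (379,196). I'll measure these and check a close crop.

Run:
```python
from h import *
f=np.load('top0.npz'); p,d=f['p'],f['d']
crop=p[125:245,220:420]; save('crop1.png',cv2.resize(crop,None,fx=4,fy=4,interpolation=cv2.INTER_CUBIC))
P=cloud('top',d); 
hsv=cv2.cvtColor(p,cv2.COLOR_RGB2HSV)
m=np.zeros(d.shape,np.uint8); m[175:208,232:322]=(hsv[175:208,232:322,1]>80)
n,l,s,c=cv2.connectedComponentsWithStats(m)
for i in range(1,n):
    if s[i,4]<60: continue
    v,u=np.nonzero(l==i); W=onplane('top',np.c_[u,v],.030)
    r=cv2.minAreaRect(W[:,:2].astype(np.float32)*1000)
    z=P[l==i][:,2]; print(s[i],c[i],r,'z',np.percentile(z,[10,50,95]))
    ct=W[:,:2].mean(0); U,S,V=np.linalg.svd(W[:,:2]-ct,full_matrices=False); print(ct,V[0])
# plate: height ~15mm, bar: ~35
reg=P[135:215,225:330]; print('plate z',np.median(reg[30:45,30:70,2]))
dark=(p.max(2)<75); dm=np.zeros_like(m); dm[132:158,230:330]=dark[132:158,230:330]
v,u=np.nonzero(dm); W=onplane('top',np.c_[u,v],.035); print('bar',cv2.minAreaRect(W[:,:2].astype(np.float32)*1000), cv2.boxPoints(cv2.minAreaRect(W[:,:2].astype(np.float32)*1000)))
```

```text
[318 175   4  33  87] [319.97701149 194.6091954 ] ((479.0034484863281, -136.98912048339844), (9.2820463180542, 100.4631118774414), 88.3123779296875) z [-0.00501973 -0.00081653  0.00370882]
[ 0.46753044 -0.1381272 ] [-0.99675772  0.08046142]
[236 184  36  15 320] [253.2375  190.68125] ((484.0769348144531, 68.70213317871094), (111.56181335449219, 28.111528396606445), 78.12823486328125) z [0.03485385 0.0410541  0.0469536 ]
[0.48397019 0.0684596 ] [-0.20921727 -0.97786918]
[279 189  38  13 326] [297.75153374 194.25153374] ((468.7276916503906, -68.42659759521484), (114.76409149169922, 36.617008209228516), 86.91629791259766) z [0.03580682 0.04140519 0.04705848]
[ 0.46998861 -0.06931256] [-0.04822934 -0.99883629]
[232 201  60   7 206] [253.86893204 204.99029126] ((441.8014221191406, 43.525753021240234), (182.5014190673828, 18.70647430419922), 88.84442901611328) z [-0.00524214 -0.00064813  0.00479811]
[0.43918496 0.067093  ] [0.08286597 0.9965607 ]
plate z 0.013825972871106706
bar ((629.018310546875, -20.778457641601562), (263.77447509765625, 15.534256935119629), 82.34962463378906) [[ 603.76245 -150.45772]
 [ 619.15845 -152.52577]
 [ 654.2742   108.9008 ]
 [ 638.8782   110.96886]]
```

View pics/crop1.png

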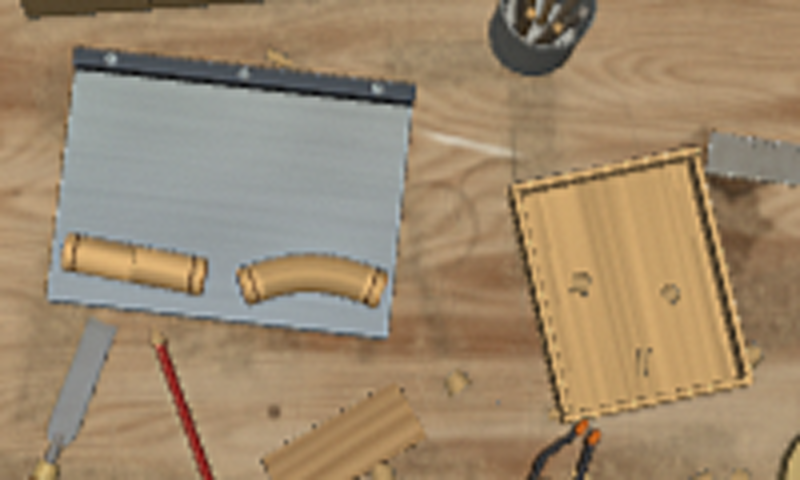

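The crop confirms it: the straight dowel is at left and the bowed one at right, with its bend towards the bar. Positions agree with the given layout (x ≈ -148 / -144, y ≈ ±69). Next I hover behind the straight dowel.

Request:
servo_tool(series="-0.4 45.2 -47.6 6 0.538;-0.4 45.2 -47.6 6 0.538;-0.4 45.2 -47.6 6 0.538;-0.4 45.2 -47.6 6 0.538;-0.4 45.2 -47.6 6 0.538;-0.4 45.2 -47.6 6 0.538;-0.4 45.2 -47.6 6 0.538;-0.4 45.2 -47.6 6 0.538;-0.4 45.2 -47.6 6 0.538;-0.4 45.2 -47.6 6 0.538;-0.4 45.2 -47.6 6 0.538;-0.4 45.2 -47.6 6 0.538;-0.4 45.2 -47.6 6 0.538;-0.4 45.2 -47.6 6 0.538;-0.4 45.2 -47.6 6 0.538;-0.4 45.2 -47.6 6 0.538;-0.4 45.2 -47.6 6 0.538;-0.4 45.2 -47.6 6 0.538;-0.4 45.2 -47.6 6 0.538;-0.4 45.2 -47.6 6 0.538")

```text
time: 1.77
tool_pos: [0.4514, 0.0743, 0.1454]
ee_rot: [3.141, 0.0, -0.212]
wrist_force: [-0.0, 0.6, -0.1]
width: 0.0658
```

```bash
cat >> h.py <<'E'
def wrist(): 
    o=robot.get_obs(); p,d=snapshot('wrist'); return o,p,d
def wplane(o,uv,z):
    c=calibration('wrist'); T=np.array(c['tool_from_camera']); uv=np.atleast_2d(uv).astype(float)
    x=(uv[:,0]-c['cx'])/c['fx']; y=(uv[:,1]-c['cy'])/c['fy']; r=np.hypot(x,y)+1e-12
    k=np.sin(r)/r; ray=np.c_[x*k,y*k,np.cos(r)]
    Rt=R.from_euler('xyz',o['ee_rot']).as_matrix()
    D=ray@T[:3,:3].T@Rt.T; O=Rt@T[:3,3]+o['tool_pos']
    return O+D*((z-O[2])/D[:,2])[:,None]
E
python3 - <<'E'
from h import *
o,p,d=wrist(); save('w1.png',p); np.savez('w1.npz',p=p,d=d); print(o['tool_pos'],o['ee_rot'],o['joint_positions'][5]); c=calibration('wrist');print(c)
E
```

```text
[0.45138824 0.07431571 0.14542373] [ 3.14092487e+00  9.55883168e-05 -2.11777096e-01] 1.822188822391908
{'fx': 325.19226210127806, 'fy': 325.19226210127806, 'cx': 279.5433038780838, 'cy': 207.81309669502858, 'tool_from_camera': array([[ 2.61821356e-04, -9.74086728e-01, -2.26174662e-01,
         6.60354432e-02],
       [ 9.99999952e-01,  2.17370421e-04,  2.21438161e-04,
         1.27724943e-03],
       [-1.66536292e-04, -2.26174709e-01,  9.74086738e-01,
        -1.78217643e-01],
       [ 0.00000000e+00,  0.00000000e+00,  0.00000000e+00,
         1.00000000e+00]])}
```

View pics/w1.png

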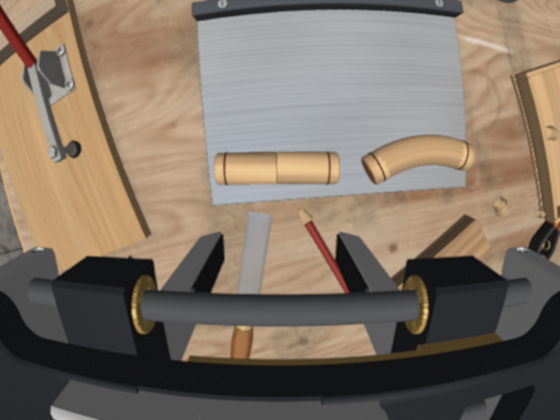

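Run:
```python
from h import *
f=np.load('w1.npz'); p=f['p']; o=dict(tool_pos=np.array([0.45138824,0.07431571,0.14542373]),ee_rot=np.array([3.14092487,9.6e-5,-.211777]))
hsv=cv2.cvtColor(p,cv2.COLOR_RGB2HSV); m=np.zeros(p.shape[:2],np.uint8); m[130:192,208:478]=hsv[130:192,208:478,1]>80
n,l,s,c=cv2.connectedComponentsWithStats(m)
for i in range(1,n):
    if s[i,4]<1500: continue
    v,u=np.nonzero(l==i); W=wplane(o,np.c_[u,v],.030)[:,:2]
    r=cv2.minAreaRect((W*1000).astype(np.float32)); print(s[i],r,cv2.boxPoints(r).round(0).tolist())
    a=W.mean(0);V=np.linalg.svd(W-a,full_matrices=False)[2]; print(a,V[0])
# bar near face bottom: dark->grey transition per column
dark=p.max(2)<95; pts=[]
for u in range(210,455,15):
    v=np.nonzero(dark[:40,u])[0]; pts.append((u,v.max()+.5) if len(v) else (u,-1))
print(pts[::4]); W=wplane(o,pts,.015); k=np.polyfit(W[:,1],W[:,0],1); print('face x=',k, wplane(o,[[213,200],[464,185],[197,17],[462,12]],.015))
```

```text
[ 362  130  116   62 3813] ((462.6901550292969, -73.1375732421875), (128.0732879638672, 63.63140869140625), 82.88038635253906) [[423.0, -133.0], [486.0, -141.0], [502.0, -14.0], [439.0, -6.0]]
[ 0.46746343 -0.0771958 ] [0.16373689 0.98650404]
[ 215  153  125   31 3706] ((485.86688232421875, 67.98755645751953), (114.04643249511719, 27.624874114990234), 78.02751159667969) [[461.0, 15.0], [488.0, 9.0], [511.0, 121.0], [484.0, 127.0]]
[0.48610781 0.06817929] [0.20204359 0.97937653]
[(210, np.float64(18.5)), (270, np.float64(11.5)), (330, np.float64(9.5)), (390, np.float64(10.5)), (450, np.float64(16.5))]
face x= [0.13354475 0.63063821] [[ 0.46701782  0.13637286  0.015     ]
 [ 0.42848438 -0.12546985  0.015     ]
 [ 0.64982066  0.11279725  0.015     ]
 [ 0.61633746 -0.16399916  0.015     ]]
```

Measured from the wrist view: straight centre is about (0.485, 0.068), yaw -0.205. The bar face line is x ≈ 0.631+0.133y. TCP is about 34 mm behind the dowel's centre, centred along its length. Descend, then close the gap.

Request:
servo_tool(series="-0.4 0 0 3 0;-0.4 0 0 6 0;-0.4 0 0 9 0;-0.4 0 0 11 0;-0.4 0 0 11.8 0;-0.4 0 0 11.8 0;-0.4 0 0 11.8 0;-0.4 0.3 0 11.8 0;-0.4 0.6 0 11.8 0;-0.4 0.8 0 11.8 0;-0.4 1.0 0 11.8 0;-0.4 1.2 0 11.8 0;-0.4 1.4 0 11.8 0")

```text
time: 2.9
tool_pos: [0.4659, 0.0725, 0.0278]
ee_rot: [-3.142, -0.001, -0.21]
wrist_force: [0.9, -0.2, -0.5]
width: 0.0658
```

Request:
servo_tool(series="-0.4 0.2 -0.0 0 -0.004;-0.4 0.4 -0.02 0 -0.008;-0.4 0.6 -0.04 0 -0.012;-0.4 0.9 -0.06 0 -0.018;-0.4 1.2 -0.08 0 -0.024;-0.4 1.5 -0.1 0 -0.03;-0.4 1.8 -0.12 0 -0.036;-0.4 2.1 -0.15 0 -0.042;-0.4 2.4 -0.17 0 -0.048;-0.4 2.7 -0.2 0 -0.054;-0.4 3.0 -0.22 0 -0.06;-0.4 3.3 -0.24 0 -0.065;-0.4 3.6 -0.27 0 -0.07;-0.4 3.9 -0.3 0 -0.074;-0.4 4.2 -0.32 0 -0.077;-0.4 4.5 -0.35 0 -0.077;-0.4 4.8 -0.37 0 -0.077;-0.4 5.1 -0.4 0 -0.077;-0.4 5.3 -0.41 0 -0.077;-0.4 5.5 -0.43 0 -0.077")

```text
time: 4.57
tool_pos: [0.5204, 0.0652, 0.0274]
ee_rot: [3.141, -0.0, -0.133]
wrist_force: [-1.1, 0.2, 1.1]
width: 0.0657
```

Run:
```python
from h import *
o,p,d=wrist(); save('w2.png',p); np.savez('w2.npz',p=p,d=d); print(o['tool_pos'],o['ee_rot'],o['wrist_force'],o['time'])
```

```text
[0.52039684 0.06518511 0.02744481] [ 3.14148253e+00 -3.04716432e-05 -1.33211308e-01] [-1.08002491  0.16152672  1.10598114] 4.5667
```

View pics/w2.png

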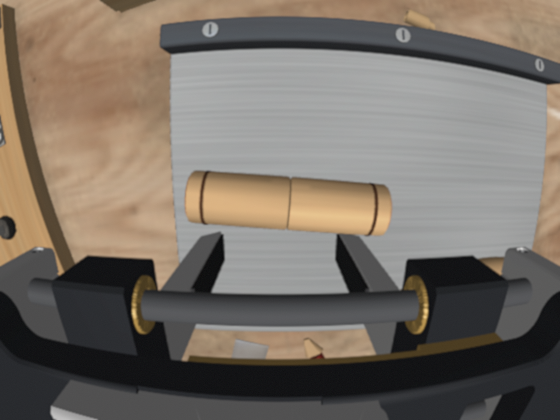

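```bash
cat >> h.py <<'E'
def dow(o,p,box,z=.030):
    a,b,c_,d_=box; hsv=cv2.cvtColor(p,cv2.COLOR_RGB2HSV); m=np.zeros(p.shape[:2],np.uint8); m[b:d_,a:c_]=hsv[b:d_,a:c_,1]>80
    n,l,s,c=cv2.connectedComponentsWithStats(m); i=1+np.argmax(s[1:,4]); v,u=np.nonzero(l==i)
    W=wplane(o,np.c_[u,v],z)[:,:2]; a=W.mean(0);V=np.linalg.svd(W-a,full_matrices=False)[2][0]
    r=cv2.minAreaRect((W*1000).astype(np.float32)); V=V*np.sign(V[1]); return a,np.arctan2(-V[0],V[1]),r
def bar(o,p,u0,u1,vm,z=.015):
    dark=p.max(2)<95; pts=[(u,np.nonzero(dark[:vm,u])[0].max()+.5) for u in range(u0,u1,15)]
    W=wplane(o,pts,z); return np.polyfit(W[:,1],W[:,0],1)
E
python3 - <<'E'
from h import *
f=np.load('w2.npz'); p=f['p']; o=dict(tool_pos=np.array([0.52039684,0.06518511,0.02744481]),ee_rot=np.array([3.14148253,-3e-5,-.1332]))
print(dow(o,p,(180,160,400,245))); print(bar(o,p,180,540,85))
E
```

```text
(array([0.54710366, 0.05562137]), np.float64(-0.20843281329810978), ((546.64404296875, 54.776878356933594), (118.30052947998047, 29.638505935668945), 78.1368637084961))
[0.13337111 0.6301204 ]
```

The dowel rolled cleanly but keeps its 4° skew. It is just ahead of the right finger and 75 mm short of the bar. Keep pushing slowly; the bar and fingers will square it.

Request:
servo_tool(series="-0.4 0.2 0 0 0;-0.4 0.4 0.1 0 0;-0.4 0.7 0.2 0 0;-0.4 1.0 0.3 0 0;-0.4 1.3 0.4 0 0;-0.4 1.6 0.5 0 0;-0.4 1.9 0.5 0 0;-0.4 2.2 0.5 0 0;-0.4 2.5 0.5 0 0;-0.4 2.8 0.5 0 0;-0.4 3.1 0.5 0 0;-0.4 3.4 0.5 0 0;-0.4 3.7 0.5 0 0;-0.4 4.0 0.5 0 0;-0.4 4.3 0.5 0 0;-0.4 4.6 0.5 0 0;-0.4 4.9 0.5 0 0;-0.4 5.2 0.5 0 0;-0.4 5.5 0.5 0 0;-0.4 5.8 0.5 0 0")

```text
time: 6.28
tool_pos: [0.5773, 0.0525, 0.0275]
ee_rot: [3.141, -0.0, -0.133]
wrist_force: [-0.1, -0.9, 0.3]
width: 0.0658
```

Request:
servo_tool(series="-0.4 0.2 0 0 0;-0.4 0.4 0 0 0;-0.4 0.6 0 0 0;-0.4 0.8 0 0 0;-0.4 1.0 0 0 0;-0.4 1.2 0 0 0;-0.4 1.4 0 0 0;-0.4 1.5 0 0 0;-0.4 1.6 0 0 0;-0.4 1.7 0 0 0")

```text
time: 7.12
tool_pos: [0.5938, 0.0503, 0.0274]
ee_rot: [3.141, 0.0, -0.133]
wrist_force: [-0.3, 0.6, 0.0]
width: 0.066
```

Run:
```python
from h import *
o,p,d=wrist(); save('w3.png',p); np.savez('w3.npz',p=p,d=d); print(o['tool_pos'],o['ee_rot'],o['wrist_force'],o['time'])
```

```text
[0.59378829 0.0502845  0.02743729] [ 3.14141939e+00  2.29536833e-04 -1.33188464e-01] [-0.27272603  0.58301791  0.03738965] 7.1167
```

View pics/w3.png

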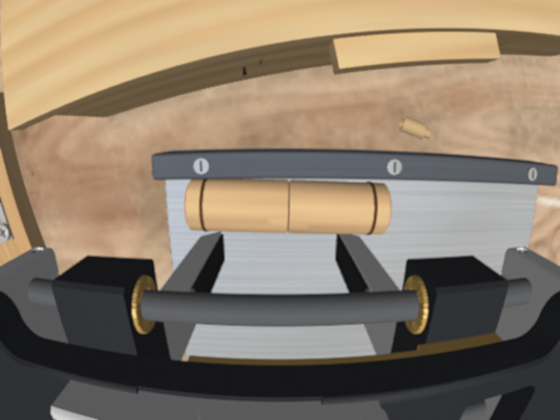

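The dowel at (287,206) lies nearly against the bar (edge at row ~180). Close the last few mm gently, watching the force.

Request:
servo_tool(series="-0.4 0.1 0 0 0;-0.4 0.2 0 0 0;-0.4 0.3 0 0 0;-0.4 0.35 0 0 0;-0.4 0.4 0 0 0;-0.4 0.45 0 0 0")

```text
time: 7.67
tool_pos: [0.5958, 0.05, 0.0274]
ee_rot: [3.141, 0.006, -0.133]
wrist_force: [-6.9, 0.9, 6.4]
width: 0.0658
```

Run:
```python
from h import *
o,p,d=wrist(); np.savez('w4.npz',p=p,d=d); print(o['tool_pos'],o['wrist_force'],o['time'])
f=dow(o,p,(180,160,400,240)); print(f)
k=bar(o,p,420,520,190); print(k)
save('w4.png',cv2.resize(p[140:260,160:420],None,fx=3,fy=3))
```

```text
[0.59581855 0.05002574 0.02735567] [-6.88381581  0.94603733  6.36989948] 7.6667
(array([0.61985854, 0.04102117]), np.float64(-0.134332142565286), ((619.3532104492188, 40.54594802856445), (118.14435577392578, 29.741952896118164), 82.38314819335938))
[0.13404362 0.62781233]
```

View pics/w4.png

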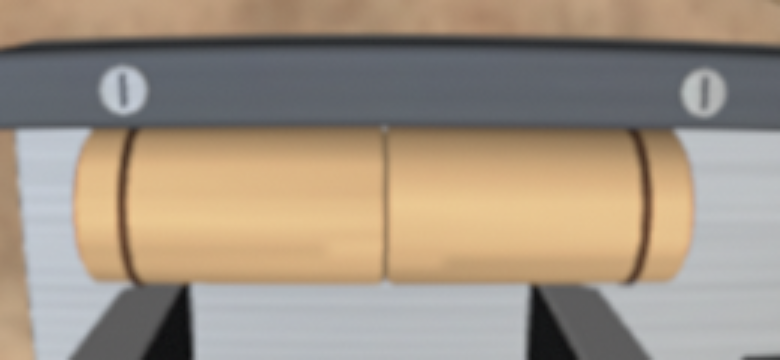

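Contact confirmed: -6.9 N along x, and the dowel's yaw of -0.134 matches the bar. No gap is visible. Back off and lift.

Request:
servo_tool(series="-0.4 -0.2 0 0 0;-0.4 -0.5 0 0 0;-0.4 -1 0 0 0;-0.4 -2 0 0 0;-0.4 -3.5 0 0 0;-0.4 -5 0 -0.5 0;-0.4 -7 0 -3 0;-0.4 -9 0 -6 0;-0.4 -10 0 -9 0;-0.4 -10 0 -12 0;-0.4 -10 0 -12 0")

```text
time: 8.63
tool_pos: [0.5028, 0.0633, 0.1552]
ee_rot: [-3.139, -0.015, -0.133]
wrist_force: [0.4, -0.4, 1.5]
width: 0.0655
```

Request:
servo_tool(series="-0.4 -1.1 13.5 0 -1.656;-0.4 -1.1 13.5 0 -1.656;-0.4 -1.1 13.5 0 -1.656;-0.4 -1.1 13.5 0 -1.656;-0.4 -1.1 13.5 0 -1.656;-0.4 -1.1 13.5 0 -1.656;-0.4 -1.1 13.5 0 -1.656;-0.4 -1.1 13.5 0 -1.656;-0.4 -1.1 13.5 0 -1.656;-0.4 -1.1 13.5 0 -1.656;-0.4 -1.1 13.5 0 -1.656;-0.4 -1.1 13.5 0 -1.656;-0.4 -1.1 13.5 0 -1.656;-0.4 -1.1 13.5 0 -1.656;-0.4 -1.1 13.5 0 -1.656;-0.4 -1.1 13.5 0 -1.656")

```text
time: 9.97
tool_pos: [0.4703, -0.0693, 0.147]
ee_rot: [3.142, 0.0, 1.521]
wrist_force: [-0.8, -0.1, -0.2]
width: 0.0658
```

Run:
```python
from h import *
o,p,d=wrist(); save('w5.png',p); np.savez('w5.npz',p=p,d=d,tool_pos=o['tool_pos'],ee_rot=o['ee_rot']); print(o['tool_pos'],o['ee_rot'],o['joint_positions'][5],o['time'])
```

```text
[ 0.47029778 -0.06932263  0.14700521] [3.14152031e+00 9.05472088e-05 1.52057995e+00] -0.2154226659440489 9.9667
```

View pics/w5.png

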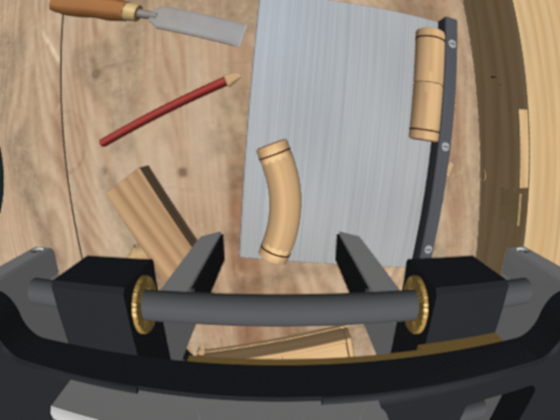

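The bowed dowel spans (273,148) to (276,255), and its whole length is visible. The straight one still lies at the bar (430,85). Measure the bowed dowel's middle and the tray.

Run:
```python
from h import *
f=np.load('w5.npz'); p=f['p']; o=dict(f)
def mask(a,b,c,d):
    hsv=cv2.cvtColor(p,cv2.COLOR_RGB2HSV); m=np.zeros(p.shape[:2],np.uint8); m[b:d,a:c]=hsv[b:d,a:c,1]>70
    n,l,s,_=cv2.connectedComponentsWithStats(m); i=1+np.argmax(s[1:,4]); v,u=np.nonzero(l==i); return np.c_[u,v]
W=wplane(o,mask(250,130,315,258+8),.030)[:,:2]
# slices along own y ~ world y
ys=W[:,1]; print('y range',ys.min(),ys.max())
mid=(ys.min()+ys.max())/2
for y in np.linspace(ys.min()+.01,ys.max()-.01,7):
    s=W[abs(ys-y)<.003,0]; print(round(y,4),s.min().round(4),s.max().round(4),s.mean().round(4))
print('straight',dow(o,p,(405,20,450,145)))
# tray from top: outer rim corners at z=.032, pixels from crop: u=220+x/4, v=125+y/4
q=np.array([[512,187],[702,148],[748,382],[562,418]])/4+[220,125]
T=onplane('top',q,.032)[:,:2]; print(T,T.mean(0),np.linalg.norm(T-np.roll(T,1,0),axis=1))
```

```text
y range -0.13382112821664383 -0.011641967968539727
-0.1238 0.4392 0.4766 0.46
-0.1068 0.4521 0.4831 0.4678
-0.0898 0.458 0.4875 0.4732
-0.0727 0.4618 0.49 0.4758
-0.0557 0.4612 0.4898 0.4757
-0.0387 0.4584 0.4875 0.473
-0.0216 0.453 0.4828 0.4679
straight (array([0.6203428 , 0.04115006]), np.float64(-0.1424312143366253), ((620.7266845703125, 43.20586395263672), (117.06343841552734, 31.905174255371094), 82.31021118164062))
[[ 0.53725506 -0.22719843]
 [ 0.56513074 -0.37633192]
 [ 0.38137819 -0.40296542]
 [ 0.35654322 -0.25904495]] [ 0.4600768  -0.31638518] [0.18349651 0.15171635 0.18567268 0.14604751]
```

Request:
servo_tool(series="-0.4 0 0.5 3 0;-0.4 0 0.5 6 0;-0.4 0 0.5 9 0;-0.4 0 0.5 11 0;-0.4 0 0.5 12 0;-0.4 0 0.5 12.7 0;-0.4 0 0.5 12.7 0;-0.4 0 0.5 12.7 0;0.2 0 0.5 12.7 0;0.5 0 0.5 12.7 0;1 0 0.5 12.7 0;1 0 0.5 12.7 0;1 0 0.5 12.7 0;1 0 0.5 12.7 0;1 0 0.5 12.7 0;1 0 0.5 12.7 0")

```text
time: 11.35
tool_pos: [0.4755, -0.0696, 0.0207]
ee_rot: [3.141, 0.0, 1.523]
wrist_force: [-1.2, -0.2, 1.6]
width: 0.0295
```

Gripped (opening 29.5 mm). Lift, carry to the tray at (0.460,-0.316), and turn to line up with its long side.

Request:
servo_tool(series="1 0 0 -2 0;1 0 0 -5 0;1 0 0 -9 0;1 -2 0 -12 0.1;1 -24.7 -0.4 -12 1.45;1 -24.7 -0.4 -12 1.45;1 -24.7 -0.4 -12 1.45;1 -24.7 -0.4 -12 1.45;1 -24.7 -0.4 -12 1.45;1 -24.7 -0.4 -12 1.45;1 -24.7 -0.4 -12 1.45;1 -24.7 -0.4 -12 1.45;1 -24.7 -0.4 -12 1.45;1 -24.7 -0.4 -12 1.45;1 -24.7 -0.4 -12 1.45;1 -24.7 -0.4 -12 1.45;1 -24.7 -0.4 -12 1.45;1 -24.7 -0.4 -12 1.45;1 -24.7 -0.4 -12 1.45")

```text
time: 12.93
tool_pos: [0.4594, -0.316, 0.1403]
ee_rot: [-3.141, 0.0, 0.074]
wrist_force: [-0.0, 0.1, -0.5]
width: 0.0291
```

Run:
```python
from h import *
o,p,d=wrist(); save('w6.png',p); np.savez('w6.npz',p=p,d=d,tool_pos=o['tool_pos'],ee_rot=o['ee_rot']); print(o['tool_pos'],o['ee_rot'],o['width'],o['time'])
```

```text
[ 0.45938586 -0.31597391  0.14026483] [-3.14136251e+00  2.81938861e-04  7.42846091e-02] 0.029146614501468694 12.9333
```

View pics/w6.png

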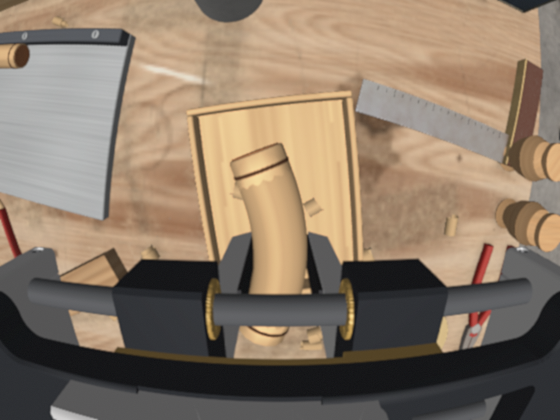

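Held dowel at (270,240) is over the tray, whose far rim corners are at (190,112) and (352,95). Quick check of centring, using those corners.

Run:
```python
from h import *
o=dict(np.load('w6.npz'))
c=wplane(o,[[190,112],[352,95],[362,255]],.032)[:,:2]; print(c,np.linalg.norm(c[0]-c[1]))
y=(c[0]-c[1])/np.linalg.norm(c[0]-c[1]); x=np.array([y[1],-y[0]]); print(x, 'centre',(c[0]+c[1])/2-x*.095)
```

```text
[[ 0.54014491 -0.23135931]
 [ 0.56542183 -0.37379592]
 [ 0.4178974  -0.40035699]] 0.14466206104985233
[0.98461624 0.17473085] centre [ 0.45924483 -0.31917704]
```

Centre agrees within 3 mm. Lower and release.

Request:
servo_tool(series="1 0 0 3 -0.04;1 0 0 6 -0.08;1 0 0 9 -0.08;1 0 0 11 -0.08;1 0 0 12 -0.08;1 0 0 12.4 -0.08;1 0 0 12.7 -0.08;1 0 0 12.7 -0.08;1 0 0 12.7 -0.08;0.4 0 0 12.7 -0.08;0 0 0 12.7 -0.08;-0.3 0 0 12.7 -0.08;-0.3 0 0 12.7 -0.08;-0.3 0 0 12.7 -0.08;-0.3 0 0 12.7 -0.08;-0.3 0 0 11 -0.08;-0.3 0 0 9 -0.08;-0.3 0 0 5 -0.08;-0.3 0 0 1 -0.08;-0.3 0 0 -3 -0.08")

```text
time: 14.65
tool_pos: [0.459, -0.3157, 0.1717]
ee_rot: [-3.141, 0.001, 0.153]
wrist_force: [1.0, -1.0, 0.4]
width: 0.0614
```

Request:
servo_tool(series="-0.3 -5 10 -3 0;-0.3 -10 20 -3 0;-0.3 -10 20 -3 0;-0.3 -10 20 -3 0;-0.3 -10 20 -3 0;-0.3 -10 20 -3 0;-0.3 -10 20 -3 0")

```text
time: 15.23
tool_pos: [0.3886, -0.533, 0.1998]
ee_rot: [3.141, 0.001, 0.147]
wrist_force: [-0.9, 0.8, -0.5]
width: 0.061
```

Run:
```python
from h import *
p,d=snapshot('top'); save('end.png',cv2.resize(p[125:245,220:420],None,fx=4,fy=4,interpolation=cv2.INTER_CUBIC))
print(robot.get_obs()['tool_pos'],robot.get_obs()['wrist_force'],robot.get_obs()['time'])
hsv=cv2.cvtColor(p,cv2.COLOR_RGB2HSV); m=np.zeros(p.shape[:2],np.uint8); m[140:200,232:318]=hsv[140:200,232:318,1]>80
v,u=np.nonzero(m); W=onplane('top',np.c_[u,v],.030); r=cv2.minAreaRect((W[:,:2]*1000).astype(np.float32)); print(len(v),r)
```

```text
[ 0.38988939 -0.53057847  0.19969894] [ 0.2163732   1.00186578 -0.34835371] 15.2833
639 ((565.821533203125, 0.2147216796875), (266.90447998046875, 158.909423828125), 89.54366302490234)
```

View pics/end.png

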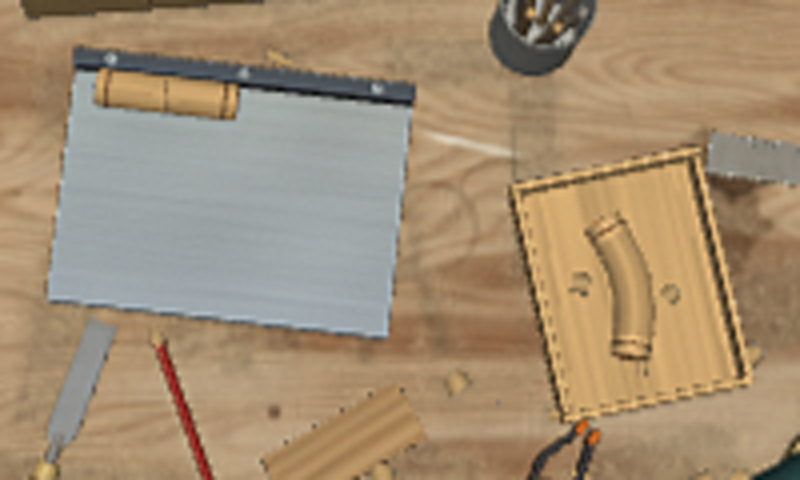

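The final top view shows the straight dowel flush against the bar (167,95 in the crop). The bowed dowel lies flat inside the tray (625,287). The arm is clear, so I'm handing in.

```bash
python3 -c "
from bench import robot; robot.close_job()"
```

```text
the job is handed in; nothing more can be done
```

I rolled the straight dowel along the plate to the stop bar first, then laid the bowed dowel in the scrap tray. I handed the job in at about 15.3 s of the 51 s limit.

- **Straight dowel:** at the end of the push the wrist read about 7 N back along x. The dowel's angle was -0.134 rad against the bar's -0.133. After I backed off, a wrist view put its centre about 13–15 mm from the bar face, which means touching within my ±3 mm accuracy. The last top view shows no gap.
- **Bowed dowel:** it was gripped across its middle (29.5 mm opening) and released just above the tray floor. The last top view shows it lying flat inside the tray, clear of all four walls, with the arm away from everything.
- **Checks that disagreed:** the bar face position differed by up to about 7 mm between camera views, so I relied on the contact force instead. My last automatic measurement of the straight dowel in the top view failed because its mask also caught the bench wood, so that final check was by eye.

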